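Build up a sprung quick-release spindle: washer, sleeve, bayonet retainer

TASK

Build up the sprung spindle on its stand in this order: first the flat washer down onto the spring seat, then the sleeve on top of it, and last the oblong retainer, groove side up, its slot over the spindle's tee-head. Which way the tee-head points is only roughly known, so feel for it, then press the retainer down against the spring, give it a quarter turn under the tee-head and let it spring up until the head sits in the retainer's cross groove, and let go. Go gently, never pushing on the stand with more than about 60 N, and leave the nut, the spanner and the short piece of square tube where they are.

Things in the scene. Friction and masses are not known exactly. Their poses are not given: they have to be found in the camera images.
- stand: Dark steel base plate 110 x 110 x 12 mm, fixed to the bench, a bright steel spindle upright in its middle. Origin: centre of the underside, on the spindle axis; z up. Heights are above this origin. The shaft is 28 mm in diameter up to a bevelled shoulder at 62 mm, then a neck 10 mm in diameter, then the tee-head. The spring seat is a disc 52 mm in diameter round the shaft.
- tee_head (a point): Centre of the top of the spindle's tee-head, 94 mm above the stand's origin: a bar 26 mm long, 11 mm wide, from 82 to 94 mm high. The bar points along the stand's x axis give or take up to 0.85 rad of yaw: it differs each time, is not measured (this point's orientation is the stand's), and the bar does not turn under load.
- seat (a joint): How far the spring seat is pressed down, m: 0 free (its top at 38 mm), 0.014 at its stop. 6 N preload plus 0.7 N per mm (16 N at the stop). With washer and sleeve on, the sleeve's top is at 78 mm less this value. The retainer turns freely under the tee-head when this is 0.0105 or more; locked in the cross groove it reads about 0.006.
- washer: Flat bright steel washer, outer diameter 50 mm, hole 31 mm, 10 mm thick, lying flat. Origin: centre of the underside. About 0.08 kg.
- sleeve: Plain aluminium tube standing on end, outer diameter 44 mm, bore 31 mm, 30 mm high. Origin: centre of the underside. About 0.15 kg.
- retainer: Oblong dark steel plate 74 mm long (x), 46 mm across two flats (y; grip here), 14 mm thick, 0.12 kg, lying flat groove side up. Origin: centre of the underside. Through slot 31 mm along x, 14.5 mm wide: passes the tee-head within about 0.12 rad. Groove along y in the top, 17 mm wide, 31 mm long, 4 mm deep: takes the head after a quarter turn either way, within about 0.2 rad.
- nut_m20: Hexagon nut 35 mm across, 16 mm high, origin under its centre; a bystander, leave alone.
- spanner: Adjustable spanner 205 x 46 x 11 mm lying along its y, origin under its centre; a bystander, leave alone.
- tube_offcut_b: Short offcut of dark square steel tube standing on end, 30 x 30 x 52 mm, origin under its centre; a bystander, leave alone.
Not all that is in view belongs to the job. Of the things like the retainer, leave any that is blue or turquoise; of the rest the larger one is meant.

How it is judged:
By the outcome, as a careful person would: the job done as asked, in the order asked, and still so for the second after the job is handed in, with the robot touching nothing.
It also fails if it takes over 72 s, if anything falls off the work surface, if the arm or the gripper's body presses on something with over 40 N, if the wrist force passes 120 N, or if a joint passes its speed limit or range.

ROBOT

A 6-joint arm with a two-finger parallel gripper is mounted at the origin on a cart in front of the work surface, level with it; the furniture and walls round the work are solid. World frame = base frame: x ahead of the robot, y to its left, z up, the work surface at z = 0. Lengths are in mm, angles in rad, forces in N, time in s.
With the tool pointing down it reaches from about 275 to 850 mm from the base axis. Payload 5.2 kg.
Tool frame: the origin (TCP) lies on the centre line of the jaws, within the pads' length; the fingertips stand 19 mm ahead of it and the grasp point (between the pads) is the TCP (manip.finger_overhang is the z of the fingertips in the tool frame, in mm); z points along the fingers, y is the line along which they close (so a half turn about z gives the same grasp; the last joint's range is limited). The gripper opens to 85 mm and grips with 20 to 120 N. Pads are 22 mm wide; open, the fingers measure 114 mm over their backs; the gripper's body (76 mm by 85 mm) begins 54 mm behind the grasp point. The pads swing forward as they close: fully open they stand 13 mm farther back than shut.
Start: joints at [-1.504, 0.259, 1.535, -0, 1.348, -0.203], TCP at [146.617, -530.102, 250.31] pointing down, gripper open.
Joint ranges: [-3.14, 3.14], [-0.91, 2.08], [0.19, 2.58], [-1.22, 4.36], [0.22, 2.71], [-3.12, 3.12]. Speed limits (rad/s): [2.57, 2.57, 3.14, 3.14, 3.14, 3.14].

INTERFACE

Orientations are given as a rotation vector (axis times angle).
In Python, from workcell import telemetry, cams, manip gives the robot as it stands.
- The arm moves only by the tool play_rows, never from a script. Its argument "commands" is a list that holds one entry, the list of rows, each a list of 7 numbers: the shift along the tool's x, y, z in cm, then the turn, a rotation vector about the tool's x, y, z in rad, then the finger opening in cm, from 0 to 8.54. A call has exactly 8 rows; each row is the pose to reach, as a shift and turn from the pose commanded when the call began, along the tool's axes at that moment; what a row does not reach only later rows make up. A row lasts 1/10 s, in which the tool goes at most 50 mm and 8.59 degrees, less where a joint would pass 70% of its speed; a pose out of reach is approached as far as the arm can. A call with a gripper value outside its range is refused whole. The fingers move at their own pace and stop on an object; "squeeze" is the grip in N (left out, the last holds). Time passes only in rows, so rows that repeat a pose let the fingers close, or fill a call up. It gives the time, the measured TCP pose, the force, the opening and the grip force at its end, in the units of the state.
- telemetry.read_state(): the state, without advancing time (a new reading comes with each control period).
- cams.snapshot(name): name is "scene" or "top" or "wrist"; returns the picture (384x512x3 uint8, red, green, blue); there is no depth.
- cams.calibration(name): a dict with "fx", "fy", "cx", "cy" (pixels), "k1" (the pictures are not rectified: a ray, as slopes to the right and down, at radius r is drawn at 1 + k1 r^2 times it, then the intrinsics apply), "R" (3x3) and "t" (3): a world point X has camera coordinates R X + t; the wrist camera has in their place "T_tool_cam" (4x4, takes a point from camera to tool coordinates, whose origin is the TCP and whose axes are the flange's). Camera axes: x right, y down, z forward; pixel columns grow to the right and rows downward; lengths in mm; the calibration is good to about 2 mm. A picture is of the moment at which its call begins: read the wrist's pose just before it. calibration takes no time and is no camera call.
- manip.finish_job(): hands the job in; it is judged then, once.
Trained networks look in the newest picture that a camera, given by its name, has taken for a name from the list of things; names that differ only in an ending like _2 or _b are one class to them, and where a whole thing is asked for, a point or a joint stands for the part that bears it (a point fixed in the world has none). Each returns a list of dicts, best first, with "confidence" (0 to 1); they miss things now and then, are a little off and sometimes report something else, mostly with a low value. They report only what shows in the picture. A call takes as long as a camera call. They do not tell look-alikes from the thing itself.
- cams.find_in(name, camera): "extent" ([centre column, centre row, width, height] in pixels, round what is visible of it).
- cams.place_of(name, camera): "location" ([column, row] in pixels: a listed point, or the origin of a listed thing).
The state is a dict: "clock": time; "joints": joint angles; "dq": joint speeds; "tau": joint torques, N m; "eef_pos": TCP position; "ee_rot": TCP orientation; "wrist_force": force on the tool from outside, world axes, zero at the start; "moment": the same for the moment, N m; "finger_gap": finger opening in mm; "grasp_force": force on a finger pad.
Only numpy, scipy, OpenCV 4.12 (cv2) and the standard library are available. Lean on these libraries where they do the work, as an engineer would, in place of code of your own. Each camera call takes 0.05 s, during which the arm holds its last target. There are 200 camera calls.

## Working session

There is one attempt and no reset: what is moved stays moved. The work goes in short steps, Python scripts to look and compute and a tool call to move; the robot and the scene stay as the last step left them, time stands still between calls to the robot, and variables do not carry over. Pictures are saved under pics/ and viewed, at most 15 in all, crops included, and the job is handed in when it is done.

Besides the shell and the picture viewer there is one more tool, called after "Call:" in YAML: its name, and indented under it one key for each argument. play_rows: Moves the arm, as the interface text tells. Its arguments: {"type":"object","properties":{"commands":{"type":"array"},"squeeze":{"type":"number"}},"required":["commands"]}

```bash
mkdir -p pics; cat > h.py <<'E'
import numpy as np, cv2
from scipy.spatial.transform import Rotation as Rn
from workcell import telemetry, cams, manip
def ray(name,uv,st=None):
    c=cams.calibration(name)
    K=np.array([[c["fx"],0,c["cx"]],[0,c["fy"],c["cy"]],[0,0,1.]])
    p=cv2.undistortPoints(np.array([[uv]],float),K,np.array([c["k1"],0,0,0.]))[0,0]
    d=np.array([p[0],p[1],1.])
    if name=="wrist":
        T=np.array(c["T_tool_cam"]);R=Rn.from_rotvec(st["ee_rot"]).as_matrix()
        return np.array(st["eef_pos"])+R@T[:3,3], R@T[:3,:3]@d
    R=np.array(c["R"]);t=np.array(c["t"]); return -R.T@t, R.T@d
def atz(name,uv,z,st=None):
    o,d=ray(name,uv,st); return o+d*(z-o[2])/d[2]
def proj(name,X,st=None):
    c=cams.calibration(name)
    if name=="wrist":
        T=np.array(c["T_tool_cam"]);R=Rn.from_rotvec(st["ee_rot"]).as_matrix()
        q=T[:3,:3].T@(R.T@(np.array(X)-st["eef_pos"])-T[:3,3])
    else: q=np.array(c["R"])@X+np.array(c["t"])
    p=q[:2]/q[2]; p=p*(1+c["k1"]*(p@p)); return np.array([c["fx"]*p[0]+c["cx"],c["fy"]*p[1]+c["cy"]])
def save(name,fn):
    im=cams.snapshot(name); cv2.imwrite("pics/"+fn,cv2.cvtColor(im,cv2.COLOR_RGB2BGR)); return im
E
python3 - <<'E'
from h import *
s=telemetry.read_state(); print(s)
a=save("top","top.png"); b=save("scene","scene.png")
cv2.imwrite("pics/both.png",cv2.resize(cv2.cvtColor(np.hstack([a]),cv2.COLOR_RGB2BGR),(800,600)))
for n,z in [("stand",0),("tee_head",94),("washer",0),("sleeve",0),("retainer",0),("nut_m20",0),("spanner",0),("tube_offcut_b",0)]:
    for r in cams.place_of(n,"top")[:4]: print(n,np.round(r["confidence"],2),np.round(r["location"]),np.round(atz("top",r["location"],z),0))
E
```

```text
{'clock': 0.0, 'joints': array([-1.50382267e+00,  2.59374737e-01,  1.53611196e+00,  7.66052283e-06,
        1.34799602e+00, -2.02782485e-01]), 'dq': array([-0.00153121,  0.00039273,  0.00095534,  0.00043061, -0.00227632,
       -0.00022042]), 'tau': array([-2.95890241e-03, -4.46034372e+01, -2.90577203e+01, -8.00480047e-04,
        1.15754135e-02,  3.36049004e-05]), 'eef_pos': array([ 146.57296374, -529.58682792,  249.44599263]), 'ee_rot': array([-3.11119215e+00, -4.22192218e-01, -2.13025194e-04]), 'wrist_force': array([-0.09280709, -0.84802838,  0.25378349]), 'moment': array([6.09530811e-03, 4.68083882e-03, 1.92080440e-05]), 'grasp_force': 0.0, 'finger_gap': 85.17732022641057}
stand 0.89 [290. 188.] [623. -49.   0.]
tee_head 0.73 [295. 186.] [617. -58.  94.]
washer 0.44 [256. 264.] [430.  39.   0.]
sleeve 0.43 [180. 252.] [463. 230.   0.]
retainer 0.84 [346. 276.] [ 397. -187.    0.]
retainer 0.61 [318. 248.] [ 469. -118.    0.]
retainer 0.59 [379. 241.] [ 484. -273.    0.]
retainer 0.59 [344. 210.] [ 565. -185.    0.]
nut_m20 0.54 [174. 180.] [646. 247.   0.]
spanner 0.85 [375. 171.] [ 663. -269.    0.]
spanner 0.73 [257. 260.] [442.  36.   0.]
tube_offcut_b 0.44 [241. 125.] [787.  73.   0.]
```

View pics/both.png

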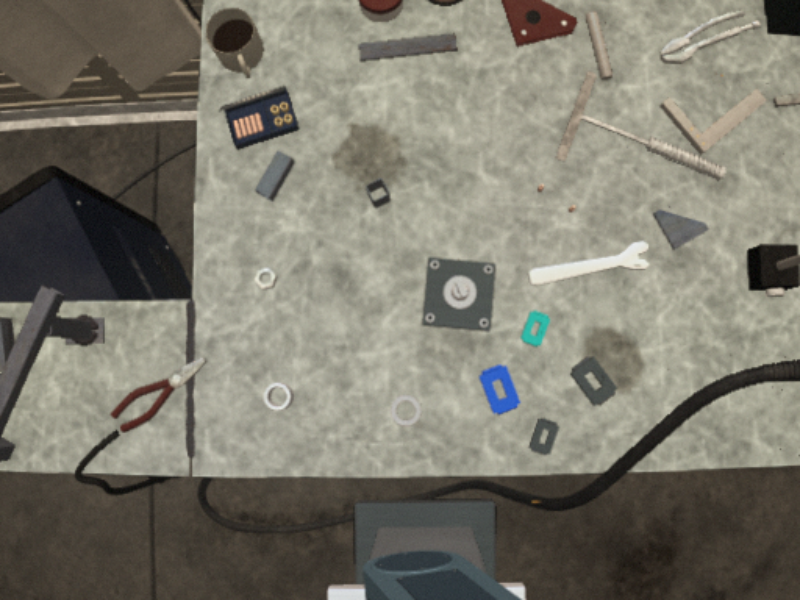

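View pics/scene.png

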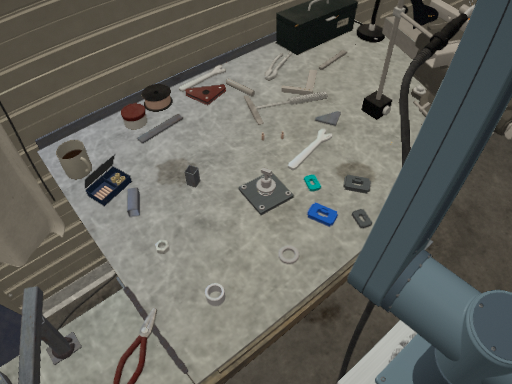

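```bash
cat >> h.py <<'E'
def go(x,y,z,yaw=None,st=None):
    "shift in cm and turn in tool axes to reach world pose (tool down, tool x axis at yaw)"
    s=st or telemetry.read_state(); R=Rn.from_rotvec(s["ee_rot"]).as_matrix()
    if yaw is None: yaw=np.arctan2(R[1,0],R[0,0])
    G=Rn.from_euler("z",yaw).as_matrix()@np.diag([1,-1,-1.])
    print("shift cm",np.round(R.T@(np.array([x,y,z])-s["eef_pos"])/10,2),"turn",np.round(Rn.from_matrix(R.T@G).as_rotvec(),3),"yaw",round(yaw,3))
def stat():
    s=telemetry.read_state();R=Rn.from_rotvec(s["ee_rot"]).as_matrix()
    print(round(s["clock"],2),"pos",np.round(s["eef_pos"],1),"yaw",round(np.arctan2(R[1,0],R[0,0]),3),"zt",np.round(R[:,2],3),"F",np.round(s["wrist_force"],1),"M",np.round(s["moment"],2),"gap",round(s["finger_gap"],1),"gf",round(s["grasp_force"],1),"j",np.round(s["joints"],2)); return s
E
python3 - <<'E'
from h import *
s=stat(); print(manip.finger_overhang); print(np.round(cams.calibration("wrist")["T_tool_cam"],2),cams.calibration("wrist")["fx"])
go(430,39,200); go(430,39,200,0); 
E
```

```text
0.5 pos [ 146.6 -530.1  250.3] yaw 0.27 zt [-0.  0. -1.] F [0.2 0.5 0.2] M [ 0.04  0.   -0.  ] gap 85.1 gf 0.0 j [-1.5   0.26  1.54 -0.    1.35 -0.2 ]
19.0
[[   0.     -0.96   -0.27   67.94]
 [   1.      0.     -0.      0.98]
 [   0.     -0.27    0.96 -123.56]
 [   0.      0.      0.      1.  ]] 280.34544417080895
shift cm [ 42.48 -47.3    5.03] turn [-0.  0. -0.] yaw 0.27
shift cm [ 42.48 -47.3    5.03] turn [-0.    0.    0.27] yaw 0
```

Call:
play_rows:
  commands:
    - [[42.5, -47.3, 5, 0, 0, 0.27, 8.5], [42.5, -47.3, 5, 0, 0, 0.27, 8.5], [42.5, -47.3, 5, 0, 0, 0.27, 8.5], [42.5, -47.3, 5, 0, 0, 0.27, 8.5], [42.5, -47.3, 5, 0, 0, 0.27, 8.5], [42.5, -47.3, 5, 0, 0, 0.27, 8.5], [42.5, -47.3, 5, 0, 0, 0.27, 8.5], [42.5, -47.3, 5, 0, 0, 0.27, 8.5]]

```text
clock: 1.3
eef_pos: [324.9, -171.5, 219.2]
ee_rot: [3.141, -0.002, 0.002]
wrist_force: [1.4, -0.2, 0.6]
finger_gap: 85.3
grasp_force: 0.0
```

```bash
python3 - <<'E'
from h import *
s=stat(); go(430,39,150,0) 
E
```

```text
1.3 pos [ 324.9 -171.5  219.2] yaw -0.001 zt [ 0.001 -0.001 -1.   ] F [ 1.4 -0.2  0.6] M [-0.05 -0.03  0.04] gap 85.3 gf 0.0 j [-0.79 -0.06  1.97  0.    1.22  0.78]
shift cm [ 10.48 -21.06   6.91] turn [ 0.001 -0.001 -0.001] yaw 0
```

Call:
play_rows:
  commands:
    - [[10.5, -21, 6.9, 0, 0, 0, 8.5], [10.5, -21, 6.9, 0, 0, 0, 8.5], [10.5, -21, 6.9, 0, 0, 0, 8.5], [10.5, -21, 6.9, 0, 0, 0, 8.5], [10.5, -21, 6.9, 0, 0, 0, 8.5], [10.5, -21, 6.9, 0, 0, 0, 8.5], [10.5, -21, 6.9, 0, 0, 0, 8.5], [10.5, -21, 6.9, 0, 0, 0, 8.5]]

```text
clock: 2.1
eef_pos: [429.4, 36.1, 150.2]
ee_rot: [3.141, -0.001, 0.0]
wrist_force: [-0.4, 0.2, 0.6]
finger_gap: 85.1
grasp_force: 0.0
```

```bash
python3 - <<'E'
from h import *
s=stat(); im=save("wrist","w1.png")
for r in cams.place_of("washer","wrist")[:2]: print(r, atz("wrist",r["location"],0,s))
for r in cams.find_in("washer","wrist")[:2]: print(r, atz("wrist",r["extent"][:2],5,s))
E
```

```text
2.1 pos [429.4  36.1 150.2] yaw -0.0 zt [ 0. -0. -1.] F [-0.4  0.2  0.6] M [ 0.01  0.03 -0.04] gap 85.1 gf 0.0 j [-0.18  0.15  1.95 -0.    1.05  1.4 ]
{'extent': [261.9, 178.0, 54.8, 54.0], 'confidence': 0.84} [437.44872287  26.71558043   5.        ]
```

View pics/w1.png

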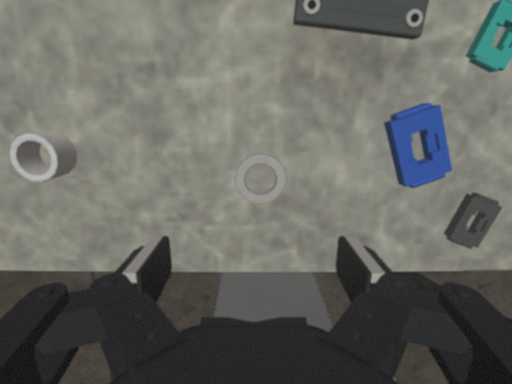

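```bash
python3 - <<'E'
from h import *
s=stat(); go(437,27,18,0); im=cams.snapshot("wrist")
g=cv2.cvtColor(im,cv2.COLOR_RGB2GRAY)[130:230,210:315]
c=cv2.HoughCircles(cv2.GaussianBlur(g,(3,3),0),cv2.HOUGH_GRADIENT,1,20,param1=80,param2=15,minRadius=12,maxRadius=30);c=c[0][:3]+[210,130,0]
for q in c: print(q,atz("wrist",q[:2],10,s))
for r in cams.place_of("sleeve","wrist")[:2]: print(r, atz("wrist",r["location"],0,s))
for r in cams.place_of("stand","wrist")[:2]: print(r, atz("wrist",r["location"],0,s))
E
```

```text
2.25 pos [429.5  35.5 150.5] yaw -0.003 zt [ 0.001 -0.    -1.   ] F [ 0.4 -0.3 -0.2] M [ 0.    0.04 -0.02] gap 85.0 gf 0.0 j [-0.18  0.15  1.95 -0.    1.05  1.4 ]
shift cm [ 0.74  0.84 13.25] turn [ 0.    -0.001 -0.003] yaw 0
[260.5        178.5         15.89999962] [438.22948324  27.59909098  10.        ]
{'location': [57.3, 152.6], 'confidence': 0.56} [462.77052311 228.09845362   0.        ]
```

Call:
play_rows:
  commands:
    - [[0.8, 0.8, 3, 0, 0, 0, 6.5], [0.8, 0.8, 7, 0, 0, 0, 6.5], [0.8, 0.8, 10, 0, 0, 0, 6.5], [0.8, 0.8, 11, 0, 0, 0, 6.5], [0.8, 0.8, 12, 0, 0, 0, 6.5], [0.8, 0.8, 12.7, 0, 0, 0, 6.5], [0.8, 0.8, 13.2, 0, 0, 0, 6.5], [0.8, 0.8, 13.2, 0, 0, 0, 6.5]]
  squeeze: 40

```text
clock: 3.2
eef_pos: [437.8, 28.8, 18.1]
ee_rot: [3.141, -0.0, 0.001]
wrist_force: [-0.7, 0.1, -0.3]
finger_gap: 64.7
grasp_force: 0.0
```

Call:
play_rows:
  commands:
    - [[0, 0, 0, 0, 0, 0, 4.5], [0, 0, 0, 0, 0, 0, 4.5], [0, 0, 0, 0, 0, 0, 4.5], [0, 0, 0, 0, 0, 0, 4.5], [0, 0, 0, 0, 0, 0, 4.5], [0, 0, 0, 0, 0, 0, 4.5], [0, 0, 0, 0, 0, 0, 4.5], [0, 0, 0, 0, 0, 0, 4.5]]
  squeeze: 40

```text
clock: 4.0
eef_pos: [438.0, 28.8, 19.1]
ee_rot: [3.141, -0.0, 0.003]
wrist_force: [-1.0, 0.0, 7.2]
finger_gap: 48.2
grasp_force: 40.0
```

```bash
python3 - <<'E'
from h import *
s=stat(); go(530,-50,200,0)
E
```

```text
4.0 pos [438.   28.8  19.1] yaw -0.0 zt [ 0.002 -0.    -1.   ] F [-1.   0.   7.2] M [0.11 0.3  0.01] gap 48.2 gf 40.0 j [-0.19  0.38  2.07  0.    0.7   1.38]
shift cm [  9.23   7.88 -18.07] turn [ 0.    -0.002 -0.   ] yaw 0
```

Call:
play_rows:
  commands:
    - [[0, 0, -5, 0, 0, 0, 4.5], [2, 2, -10, 0, 0, 0, 4.5], [5, 3, -15, 0, 0, 0, 4.5], [8, 5, -20, 0, 0, 0, 4.5], [12, 7, -21, 0, 0, 0, 4.5], [16, 8.1, -21, 0, 0, 0, 4.5], [17.7, 8.1, -21, 0, 0, 0, 4.5], [17.7, 8.1, -21, 0, 0, 0, 4.5]]

```text
clock: 4.8
eef_pos: [617.4, -53.3, 228.4]
ee_rot: [3.141, -0.001, 0.005]
wrist_force: [-0.2, 0.7, -0.6]
finger_gap: 47.9
grasp_force: 41.6
```

```bash
python3 - <<'E'
from h import *
cams.snapshot("top")
s=stat(); im=save("wrist","w2.png")
for n,z in (("tee_head",94),("stand",0),("washer",0)):
  for r in cams.place_of(n,"wrist")[:2]: print(n,r, atz("wrist",r["location"],z,s))
E
```

```text
4.85 pos [615.2 -52.6 227.8] yaw -0.0 zt [-0.  0. -1.] F [-0.5  0.6 -1.4] M [0.   0.01 0.05] gap 47.8 gf 41.6 j [-0.27  0.39  1.4   0.    1.35  1.31]
tee_head {'location': [260.4, 178.9], 'confidence': 0.58} [624.96249081 -60.11352442  94.        ]
tee_head {'location': [257.5, 164.2], 'confidence': 0.19} [638.92170842 -57.32890536  94.        ]
stand {'location': [257.5, 165.6], 'confidence': 0.96} [620.87172047 -58.74679861   0.        ]
```

View pics/w2.png

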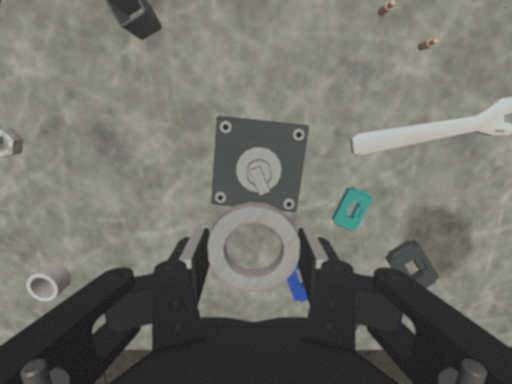

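```bash
python3 - <<'E'
from h import *
im=cv2.imread("pics/w2.png"); 
class S(dict):pass
st=dict(eef_pos=np.array([615.2,-52.6,227.8]),ee_rot=np.array([np.pi,0,0]))
P=[atz("wrist",p,12,st)[:2] for p in ((225,127),(299,134),(289,204),(221,197))]
print(np.round(P,1),np.mean(P,0))
for i in range(4): d=P[(i+1)%4]-P[i]; print(np.hypot(*d),np.arctan2(d[1],d[0]))
g=cv2.cvtColor(im,cv2.COLOR_BGR2GRAY)
c=cv2.HoughCircles(cv2.GaussianBlur(g,(3,3),0)[190:300,190:320],cv2.HOUGH_GRADIENT,1,20,param1=80,param2=15,minRadius=20,maxRadius=50)[0][:4]+[190,190,0]
for q in c: print("washer",q,atz("wrist",q[:2],st["eef_pos"][2]-9,st)-st["eef_pos"])
crop=cv2.resize(im[110:300,190:320],None,fx=4,fy=3.1,interpolation=cv2.INTER_CUBIC)
crop=cv2.resize(im[115:215,205:315],None,fx=6,fy=6,interpolation=cv2.INTER_CUBIC); cv2.imwrite("pics/c2.png",crop)
E
```

```text
[[ 669.1  -20. ]
 [ 661.1 -107.8]
 [ 573.6  -98.9]
 [ 582.9  -12.7]] [621.68271649 -59.86471737]
88.17127861756306 -1.662289692128815
87.87567408983475 3.040039545135874
86.68286382007129 1.4641123345276696
86.55669205955428 -0.08439478969206506
washer [253.5        254.5         48.29999924] [-2.46349033 -1.012875   -9.        ]
washer [259.5 230.5  40.5] [11.11465212 -4.06437446 -9.        ]
```

View pics/c2.png

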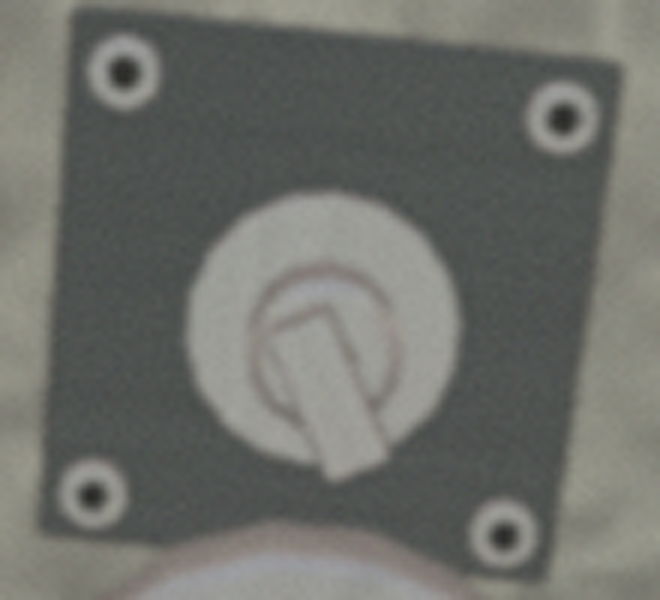

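```bash
python3 - <<'E'
from h import *
im=cv2.imread("pics/w2.png"); 
st=dict(eef_pos=np.array([615.2,-52.6,227.8]),ee_rot=np.array([np.pi,0,0]))
C=np.array([(275,330),(325,305),(388,460),(332,482)])/6-[1/12]*2+[205,115]
Q=[atz("wrist",p,94,st)[:2] for p in C]; print(np.round(Q,1),np.mean(Q,0))
for a,b in((0,3),(1,2),(0,1),(3,2)): d=Q[a]-Q[b]; print(np.hypot(*d),np.arctan2(d[1],d[0]))
print("seat",atz("wrist",np.array((323,328))/6+[205,115],38,st))
crop=cv2.resize(im[195:300,195:315],None,fx=5,fy=5,interpolation=cv2.INTER_CUBIC); cv2.imwrite("pics/c3.png",crop)
E
```

```text
[[633.5 -51.1]
 [637.4 -58.9]
 [612.6 -69. ]
 [608.9 -60.1]] [623.11802052 -59.77408758]
26.18522593782384 0.352202703099128
26.86354079687406 0.3874313907181775
8.68683822761127 2.0408123290773315
9.579537657064733 1.9605265848111628
seat [622.95361428 -59.76293093  38.        ]
```

View pics/c3.png

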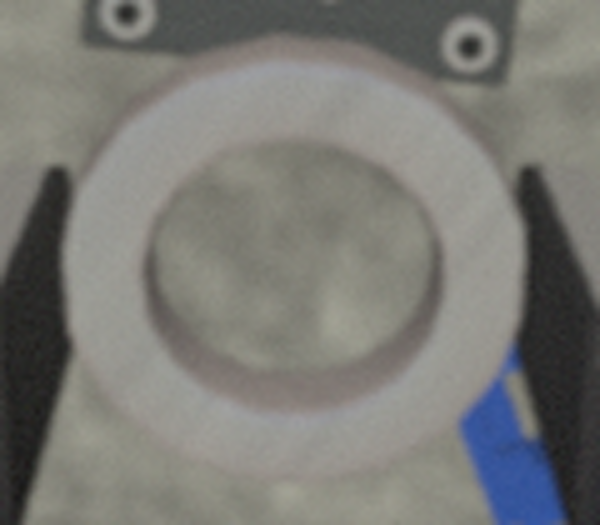

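```bash
python3 - <<'E'
from h import *
s=stat(); go(622.5,-58.6,124,0)
E
```

```text
5.05 pos [613.2 -51.7 227.9] yaw 0.0 zt [-0.001  0.    -1.   ] F [ 0.4  0.5 -0.7] M [ 0.03 -0.   -0.03] gap 47.7 gf 41.6 j [-0.27  0.39  1.4   0.    1.35  1.31]
shift cm [ 0.94  0.7  10.39] turn [-0.     0.001  0.   ] yaw 0
```

Call:
play_rows:
  commands:
    - [[0.8, 0.65, 4, 0, 0, 0, 4.5], [0.8, 0.65, 7, 0, 0, 0, 4.5], [0.8, 0.65, 9, 0, 0, 0, 4.5], [0.8, 0.65, 10, 0, 0, 0, 4.5], [0.8, 0.65, 10.4, 0, 0, 0, 4.5], [0.8, 0.65, 10.4, 0, 0, 0, 4.5], [0.8, 0.65, 10.4, 0, 0, 0, 4.5], [0.8, 0.65, 10.4, 0, 0, 0, 4.5]]

```text
clock: 5.85
eef_pos: [623.2, -58.9, 125.4]
ee_rot: [3.141, -0.0, 0.004]
wrist_force: [0.2, -0.2, -1.2]
finger_gap: 47.5
grasp_force: 41.6
```

```bash
python3 - <<'E'
from h import *
s=stat(); im=save("wrist","w3.png"); s2=stat()
cv2.imwrite("pics/c4.png",cv2.resize(cv2.imread("pics/w3.png")[170:310,170:340],None,fx=4,fy=4,interpolation=cv2.INTER_CUBIC))
E
```

```text
5.85 pos [623.2 -58.9 125.4] yaw -0.0 zt [ 0.002 -0.001 -1.   ] F [ 0.2 -0.2 -1.2] M [0.05 0.01 0.02] gap 47.5 gf 41.6 j [-0.27  0.49  1.51  0.    1.14  1.3 ]
5.9 pos [623.1 -58.9 125.2] yaw -0.0 zt [ 0.002 -0.001 -1.   ] F [-0.1  0.1 -0.3] M [-0.    0.02 -0.07] gap 47.9 gf 41.6 j [-0.27  0.49  1.51  0.    1.14  1.3 ]
```

View pics/c4.png

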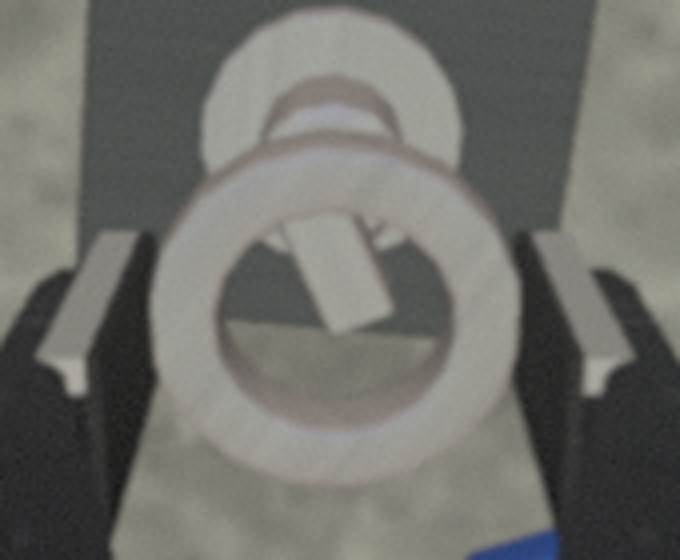

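```bash
python3 - <<'E'
from h import *
st=dict(eef_pos=np.array([623.1,-58.9,125.3]),ee_rot=np.array([np.pi,0,0]))
f=lambda p,z:atz("wrist",np.array(p)/4+170-.125,z,st)[:2]
a=f((394,313),94);b=f((340,333),94);c=f((355,212),94)
d=c-a;yaw=np.arctan2(d[1],d[0]);e=b-a
print(a,b,c,"yaw",yaw,"end yaw",np.arctan2(e[1],e[0])-np.pi/2,np.hypot(*e))
for y in(yaw,.37):print("tee",(a+b)/2+13*np.array([np.cos(y),np.sin(y)]))
print("seat",f((332,132),38))
print("washer",f((335,318),st["eef_pos"][2]-9))
E
```

```text
[613.04957052 -68.9695234 ] [609.68348873 -60.77397701] [629.48259323 -62.94966993] yaw 0.3511450037264213 end yaw 0.3897141887635147 8.859880777941154
tee [623.57326284 -60.40009902]
tee [623.48678512 -60.17074959]
seat [624.02398328 -59.46231755]
washer [623.59753464 -59.97525701]
```

Call:
play_rows:
  commands:
    - [[0, 0, 1, 0, 0, 0, 4.5], [0, 0, 2, 0, 0, 0, 4.5], [0, 0, 3, 0, 0, 0, 4.5], [0, 0, 3.6, 0, 0, 0, 4.5], [0, 0, 4.2, 0, 0, 0, 4.5], [0, 0, 4.6, 0, 0, 0, 4.5], [0, 0, 5, 0, 0, 0, 4.5], [0, 0, 5, 0, 0, 0, 4.5]]

```text
clock: 6.7
eef_pos: [622.3, -58.7, 73.4]
ee_rot: [-3.141, 0.0, 0.001]
wrist_force: [0.1, -0.0, -0.5]
finger_gap: 47.9
grasp_force: 41.6
```

```bash
python3 - <<'E'
from h import *
s=stat()
E
```

```text
6.7 pos [622.3 -58.7  73.4] yaw -0.0 zt [-0.001  0.    -1.   ] F [ 0.1 -0.  -0.5] M [-0.04 -0.02  0.02] gap 47.9 gf 41.6 j [-0.27  0.55  1.55 -0.    1.04  1.3 ]
```

Call:
play_rows:
  commands:
    - [[0, 0, 0.6, 0, 0, 0, 4.5], [0, 0, 1.1, 0, 0, 0, 4.5], [0, 0, 1.5, 0, 0, 0, 4.5], [0, 0, 1.6, 0, 0, 0, 4.5], [0, 0, 1.6, 0, 0, 0, 7], [0, 0, 1.6, 0, 0, 0, 7], [0, 0, 1.6, 0, 0, 0, 7], [0, 0, 1.6, 0, 0, 0, 7]]

```text
clock: 7.5
eef_pos: [622.6, -58.8, 58.2]
ee_rot: [3.141, -0.0, 0.001]
wrist_force: [0.7, 0.1, 0.6]
finger_gap: 69.7
grasp_force: 0.0
```

Call:
play_rows:
  commands:
    - [[0, 0, -4, 0, 0, 0, 7], [0, 0, -8, 0, 0, 0, 7], [0, 0, -11, 0, 0, 0, 7], [0, -4, -12, 0, 0, 0, 7], [-4, -9, -12, 0, 0, 0, 7], [-8, -14, -12, 0, 0, 0, 7], [-12, -19, -12, 0, 0, 0, 7], [-16, -24, -12, 0, 0, 0, 7]]

```text
clock: 8.3
eef_pos: [496.2, 138.7, 178.2]
ee_rot: [-3.141, 0.001, -0.001]
wrist_force: [0.3, 0.2, -0.5]
finger_gap: 70.0
grasp_force: 0.0
```

```bash
python3 - <<'E'
from h import *
s=stat(); go(463,229,150,0)
E
```

```text
8.3 pos [496.2 138.7 178.2] yaw -0.001 zt [ 0.001  0.    -1.   ] F [ 0.3  0.2 -0.5] M [0.01 0.02 0.01] gap 70.0 gf 0.0 j [0.06 0.26 1.72 0.   1.16 1.63]
shift cm [-3.33 -9.03  2.82] turn [-0.    -0.001 -0.001] yaw 0
```

Call:
play_rows:
  commands:
    - [[-3.3, -9, 2.8, 0, 0, 0, 7], [-3.3, -9, 2.8, 0, 0, 0, 7], [-3.3, -9, 2.8, 0, 0, 0, 7], [-3.3, -9, 2.8, 0, 0, 0, 7], [-3.3, -9, 2.8, 0, 0, 0, 7], [-3.3, -9, 2.8, 0, 0, 0, 7], [-3.3, -9, 2.8, 0, 0, 0, 7], [-3.3, -9, 2.8, 0, 0, 0, 7]]

```text
clock: 9.1
eef_pos: [465.2, 226.5, 150.2]
ee_rot: [-3.142, 0.003, -0.001]
wrist_force: [0.3, 0.3, 0.6]
finger_gap: 70.1
grasp_force: 0.0
```

```bash
python3 - <<'E'
from h import *
s=stat(); im=save("wrist","w5.png")
for r in cams.place_of("sleeve","wrist")[:2]: print(r, atz("wrist",r["location"],0,s))
for r in cams.find_in("sleeve","wrist")[:2]: print(r, atz("wrist",r["extent"][:2],15,s))
g=cv2.GaussianBlur(cv2.cvtColor(im,cv2.COLOR_RGB2GRAY),(3,3),0)
c=cv2.HoughCircles(g,cv2.HOUGH_GRADIENT,1,20,param1=80,param2=20,minRadius=12,maxRadius=32)
for q in c[0][:4]: print(q,atz("wrist",q[:2],30,s))
E
```

```text
9.1 pos [465.2 226.5 150.2] yaw -0.002 zt [ 0.  0. -1.] F [0.3 0.3 0.6] M [ 0.02 -0.01 -0.05] gap 70.1 gf 0.0 j [ 0.24  0.29  1.75 -0.    1.1   1.81]
{'location': [248.8, 187.7], 'confidence': 0.92} [462.21683601 230.20771133   0.        ]
{'extent': [249.5, 191.7, 48.8, 55.2], 'confidence': 0.88} [462.15833557 229.30361138  15.        ]
[246.5 195.5  22.5] [462.72236819 231.81821684  30.        ]
[ 23.5 202.5  29.2] [456.20489546 438.74985507  30.        ]
```

```bash
python3 - <<'E'
from h import *
s=stat(); go(462.4,231,22,0)
E
```

```text
9.25 pos [464.9 227.  150. ] yaw -0.001 zt [ 0.  0. -1.] F [ 0.2 -0.3  0.6] M [-0.02 -0.04  0.01] gap 70.1 gf 0.0 j [ 0.24  0.29  1.75 -0.    1.1   1.81]
shift cm [-0.25 -0.4  12.8 ] turn [-0.    -0.    -0.001] yaw 0
```

Call:
play_rows:
  commands:
    - [[-0.25, -0.4, 4, 0, 0, 0, 7], [-0.25, -0.4, 8, 0, 0, 0, 7], [-0.25, -0.4, 10.5, 0, 0, 0, 7], [-0.25, -0.4, 12, 0, 0, 0, 7], [-0.25, -0.4, 12.8, 0, 0, 0, 7], [-0.25, -0.4, 12.8, 0, 0, 0, 7], [-0.25, -0.4, 12.8, 0, 0, 0, 4], [-0.25, -0.4, 12.8, 0, 0, 0, 4]]

```text
clock: 10.05
eef_pos: [463.0, 231.7, 23.2]
ee_rot: [-3.141, 0.0, -0.003]
wrist_force: [-4.8, -1.8, 14.0]
finger_gap: 43.1
grasp_force: 38.8
```

Call:
play_rows:
  commands:
    - [[0, 0, 0, 0, 0, 0, 4], [0, 0, 0, 0, 0, 0, 4], [0, 0, 0, 0, 0, 0, 4], [0, 0, 0, 0, 0, 0, 4], [0, 0, -4, 0, 0, 0, 4], [0, 0, -8, 0, 0, 0, 4], [0, 0, -13, 0, 0, 0, 4], [0, 0, -16, 0, 0, 0, 4]]

```text
clock: 10.85
eef_pos: [463.2, 231.8, 186.0]
ee_rot: [-3.14, 0.0, -0.008]
wrist_force: [1.2, 0.9, -0.6]
finger_gap: 43.1
grasp_force: 41.5
```

```bash
python3 - <<'E'
from h import *
s=stat(); go(622.5,-58.8,160,0)
E
```

```text
10.85 pos [463.2 231.8 186. ] yaw -0.0 zt [ 0.005  0.001 -1.   ] F [ 1.2  0.9 -0.6] M [ 0.01 -0.06 -0.  ] gap 43.1 gf 41.5 j [0.25 0.25 1.71 0.   1.17 1.82]
shift cm [15.92 29.07  2.64] turn [-0.001 -0.005 -0.   ] yaw 0
```

Call:
play_rows:
  commands:
    - [[2.5, 4.5, 0, 0, 0, 0, 4], [5, 9, 0, 0, 0, 0, 4], [7.5, 13.5, 0, 0, 0, 0, 4], [10, 18, 0.5, 0, 0, 0, 4], [12.5, 22.5, 1, 0, 0, 0, 4], [14.5, 26.5, 2, 0, 0, 0, 4], [15.9, 29.1, 3, 0, 0, 0, 4], [15.9, 29.1, 4, 0, 0, 0, 4]]

```text
clock: 11.65
eef_pos: [623.0, -64.4, 141.5]
ee_rot: [3.14, -0.008, 0.004]
wrist_force: [-0.7, 0.2, -2.3]
finger_gap: 42.9
grasp_force: 41.5
```

```bash
python3 - <<'E'
from h import *
s=stat(); go(622.5,-58.8,127,0)
E
```

```text
11.65 pos [623.  -64.4 141.5] yaw -0.005 zt [ 0.002 -0.002 -1.   ] F [-0.7  0.2 -2.3] M [ 0.   -0.   -0.04] gap 42.9 gf 41.5 j [-0.28  0.48  1.49 -0.    1.17  1.3 ]
shift cm [-0.05 -0.56  1.45] turn [ 0.002 -0.002 -0.005] yaw 0
```

Call:
play_rows:
  commands:
    - [[0, 0, 0.5, 0, 0, 0, 4], [0, 0, 1, 0, 0, 0, 4], [0, 0, 1.5, 0, 0, 0, 4], [0, 0, 1.7, 0, 0, 0, 4], [0, 0, 1.7, 0, 0, 0, 4], [0, 0, 1.7, 0, 0, 0, 4], [0, 0, 1.7, 0, 0, 0, 4], [0, 0, 1.7, 0, 0, 0, 4]]

```text
clock: 12.45
eef_pos: [621.2, -59.5, 125.3]
ee_rot: [3.141, -0.0, 0.001]
wrist_force: [0.1, 0.4, -0.5]
finger_gap: 42.8
grasp_force: 41.5
```

```bash
python3 - <<'E'
from h import *
s=stat(); im=save("wrist","w6.png"); s=stat(); go(622.5,-58.8,127,0)
cv2.imwrite("pics/c6.png",cv2.resize(cv2.imread("pics/w6.png")[170:320,170:340],None,fx=4,fy=4,interpolation=cv2.INTER_CUBIC))
E
```

```text
12.45 pos [621.2 -59.5 125.3] yaw -0.0 zt [ 0.001 -0.    -1.   ] F [ 0.1  0.4 -0.5] M [-0.1  -0.01 -0.02] gap 42.8 gf 41.5 j [-0.27  0.49  1.51  0.    1.14  1.3 ]
12.5 pos [621.1 -59.6 125.2] yaw -0.0 zt [ 0. -0. -1.] F [ 0.7 -0.6 -0.9] M [ 0.06  0.01 -0.05] gap 42.8 gf 41.5 j [-0.27  0.49  1.51 -0.    1.14  1.3 ]
shift cm [ 0.14 -0.08 -0.18] turn [ 0. -0. -0.] yaw 0
```

View pics/c6.png

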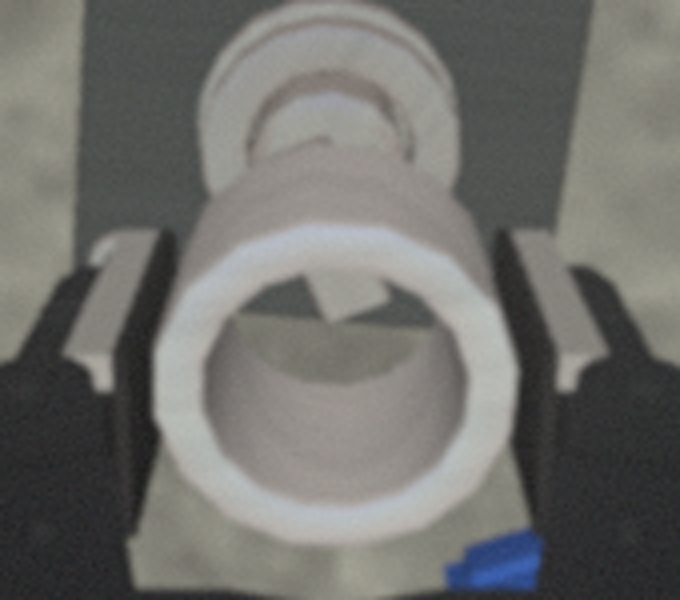

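```bash
python3 - <<'E'
from h import *
st=dict(eef_pos=np.array([621.15,-59.55,125.3]),ee_rot=np.array([np.pi,0,0]))
f=lambda p,z:atz("wrist",np.array(p)/4+170-.125,z,st)[:2]
a=f((387,299),94);b=f((335,322),94)
print("tee",(a+b)/2+13*np.array([np.cos(.37),np.sin(.37)]))
for p in((336,384),(335,387)):print("sleeve",f(p,st["eef_pos"][2]+7.5))
E
```

```text
tee [623.62925411 -59.89052739]
sleeve [621.62368731 -60.72484809]
sleeve [621.2319672  -60.60911355]
```

Call:
play_rows:
  commands:
    - [[0.15, -0.07, 0, 0, 0, 0, 4], [0.15, -0.07, 0.8, 0, 0, 0, 4], [0.15, -0.07, 1.8, 0, 0, 0, 4], [0.15, -0.07, 2.6, 0, 0, 0, 4], [0.15, -0.07, 3.4, 0, 0, 0, 4], [0.15, -0.07, 4, 0, 0, 0, 4], [0.15, -0.07, 4.6, 0, 0, 0, 4], [0.15, -0.07, 4.8, 0, 0, 0, 4]]

```text
clock: 13.3
eef_pos: [622.6, -58.8, 76.3]
ee_rot: [-3.141, 0.0, 0.0]
wrist_force: [1.4, 1.8, -0.6]
finger_gap: 42.7
grasp_force: 41.6
```

```bash
python3 - <<'E'
from h import *
s=stat()
E
```

```text
13.3 pos [622.6 -58.8  76.3] yaw -0.0 zt [-0.  0. -1.] F [ 1.4  1.8 -0.6] M [ 0.07 -0.27 -0.01] gap 42.7 gf 41.6 j [-0.27  0.55  1.55  0.    1.04  1.3 ]
```

Call:
play_rows:
  commands:
    - [[0, 0, 0.3, 0, 0, 0, 4], [0, 0, 0.5, 0, 0, 0, 4], [0, 0, 0.5, 0, 0, 0, 4], [0, 0, 0.5, 0, 0, 0, 7], [0, 0, 0.5, 0, 0, 0, 7], [0, 0, 0.5, 0, 0, 0, 7], [0, 0, 0.5, 0, 0, 0, 7], [0, 0, -3, 0, 0, 0, 7]]

```text
clock: 14.1
eef_pos: [619.0, -58.1, 102.5]
ee_rot: [-3.139, 0.001, 0.016]
wrist_force: [0.2, -0.2, 0.2]
finger_gap: 70.0
grasp_force: 0.0
```

Call:
play_rows:
  commands:
    - [[0, 0, -4, 0, 0, 0, 7], [0, 0, -8, 0, 0, 0, 7], [0, 3, -10, 0, 0, -0.1, 7], [-3, 7, -10, 0, 0, -0.2, 7], [-6, 11, -10, 0, 0, -0.3, 7], [-9, 15, -10, 0, 0, -0.4, 7], [-12, 19, -10, 0, 0, -0.5, 7], [-14, 21.5, -10, 0, 0, -0.6, 7]]

```text
clock: 14.9
eef_pos: [480.3, -276.2, 207.2]
ee_rot: [3.0, 0.931, -0.001]
wrist_force: [1.4, 0.2, 0.4]
finger_gap: 69.5
grasp_force: 0.0
```

```bash
python3 - <<'E'
from h import *
s=stat(); go(484,-275,160,0.67)
E
```

```text
14.9 pos [ 480.3 -276.2  207.2] yaw 0.602 zt [-0.    -0.001 -1.   ] F [1.4 0.2 0.4] M [-0.01  0.01 -0.03] gap 69.5 gf 0.0 j [-0.72  0.3   1.59 -0.    1.25  0.25]
shift cm [0.38 0.1  4.72] turn [ 0.001  0.001 -0.068] yaw 0.67
```

Call:
play_rows:
  commands:
    - [[0.4, 0, 2, 0, 0, -0.07, 7], [0.4, 0, 4, 0, 0, -0.07, 7], [0.4, 0, 4.7, 0, 0, -0.07, 7], [0.4, 0, 4.7, 0, 0, -0.07, 7], [0.4, 0, 4.7, 0, 0, -0.07, 7], [0.4, 0, 4.7, 0, 0, -0.07, 7], [0.4, 0, 4.7, 0, 0, -0.07, 7], [0.4, 0, 4.7, 0, 0, -0.07, 7]]

```text
clock: 15.7
eef_pos: [486.1, -271.6, 160.6]
ee_rot: [2.966, 1.033, 0.001]
wrist_force: [0.1, -0.5, -0.1]
finger_gap: 69.9
grasp_force: 0.0
```

```bash
python3 - <<'E'
from h import *
s=stat(); im=save("wrist","w7.png")
for r in cams.place_of("retainer","wrist")[:3]: print(r, atz("wrist",r["location"],0,s))
for r in cams.find_in("retainer","wrist")[:3]: print(r, atz("wrist",r["extent"][:2],7,s))
E
```

```text
15.7 pos [ 486.1 -271.6  160.6] yaw 0.67 zt [ 0.001 -0.001 -1.   ] F [ 0.1 -0.5 -0.1] M [ 0.01 -0.02  0.04] gap 69.9 gf 0.0 j [-0.71  0.35  1.65 -0.    1.15  0.19]
{'location': [119.3, 100.9], 'confidence': 0.95} [ 469.1848348 -120.2013092    0.       ]
{'location': [229.6, 58.4], 'confidence': 0.79} [ 565.74192354 -181.5419603     0.        ]
{'location': [139.7, 202.4], 'confidence': 0.78} [ 393.84230739 -191.49288313    0.        ]
{'extent': [119.0, 101.3, 69.6, 87.4], 'confidence': 0.95} [ 470.43063486 -122.88009729    7.        ]
{'extent': [227.4, 57.4, 65.5, 56.7], 'confidence': 0.91} [ 564.5265286  -180.66495222    7.        ]
{'extent': [140.6, 208.4, 59.1, 51.1], 'confidence': 0.86} [ 392.41614133 -196.71991287    7.        ]
```

View pics/w7.png

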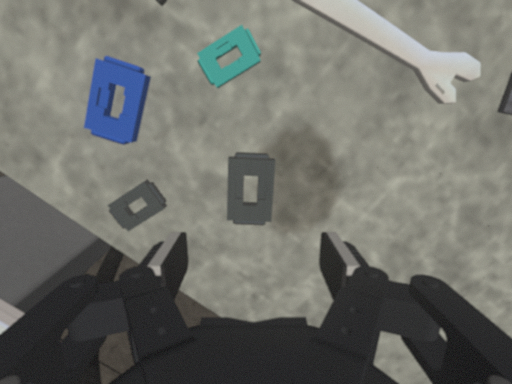

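```bash
python3 - <<'E'
from h import *
im=cv2.imread("pics/w7.png"); st=dict(eef_pos=np.array([486.1,-271.6,160.6]),ee_rot=np.array([2.966,1.033,0.001]))
g=cv2.GaussianBlur(cv2.cvtColor(im,cv2.COLOR_BGR2GRAY),(3,3),0); r=g[140:235,215:290]
t,m=cv2.threshold(r,0,255,cv2.THRESH_BINARY_INV|cv2.THRESH_OTSU); print(t)
cs,_=cv2.findContours(m,cv2.RETR_CCOMP,cv2.CHAIN_APPROX_NONE)
for c in sorted(cs,key=cv2.contourArea)[-3:]:
    b=cv2.boxPoints(cv2.minAreaRect(c))+[215,140]
    Q=np.array([atz("wrist",p,14,st)[:2] for p in b]); print(cv2.contourArea(c),b.round(1).tolist(),Q.mean(0))
    for i in (0,1): d=Q[i+1]-Q[i]; print(np.hypot(*d),np.arctan2(d[1],d[0]))
E
```

```text
114.0
21.5 [[271.4, 211.4], [273.4, 203.6], [277.1, 204.5], [275.2, 212.3]] [ 481.24112667 -303.9620405 ]
8.505371211798426 0.4553234831756731
3.9611902965858112 -1.1554841543576415
376.0 [[243.0, 202.0], [243.0, 174.0], [258.0, 174.0], [258.0, 202.0]] [ 482.52480409 -272.19028151]
28.822516381305064 0.6610604788547774
14.73597336693102 -0.9000514880224507
4552.0 [[226.0, 140.0], [289.0, 140.0], [289.0, 227.0], [226.0, 227.0]] [ 489.14681107 -275.83065479]
59.96814106100978 -0.8998525247630946
89.04223890270909 -2.4368107093061164
```

```bash
python3 - <<'E'
from h import *
s=stat(); go(483,-272.5,20,0.64)
E
```

```text
15.85 pos [ 485.9 -271.6  160.2] yaw 0.67 zt [ 0. -0. -1.] F [ 0.4  0.8 -0.3] M [ 0.01  0.04 -0.01] gap 69.7 gf 0.0 j [-0.71  0.35  1.65 -0.    1.15  0.19]
shift cm [-0.28 -0.11 14.02] turn [ 0.   -0.    0.03] yaw 0.64
```

Call:
play_rows:
  commands:
    - [[-0.3, -0.1, 4, 0, 0, 0.03, 7], [-0.3, -0.1, 8, 0, 0, 0.03, 7], [-0.3, -0.1, 11, 0, 0, 0.03, 7], [-0.3, -0.1, 13, 0, 0, 0.03, 7], [-0.3, -0.1, 14, 0, 0, 0.03, 7], [-0.3, -0.1, 14, 0, 0, 0.03, 7], [-0.3, -0.1, 14, 0, 0, 0.03, 4], [-0.3, -0.1, 14, 0, 0, 0.03, 4]]
  squeeze: 80

```text
clock: 16.65
eef_pos: [483.6, -273.3, 21.8]
ee_rot: [2.98, 0.987, 0.002]
wrist_force: [-0.2, -0.4, 0.9]
finger_gap: 43.9
grasp_force: 82.0
```

Call:
play_rows:
  commands:
    - [[0, 0, 0, 0, 0, 0, 4], [0, 0, 0, 0, 0, 0, 4], [0, 0, 0, 0, 0, 0, 4], [0, 0, 0, 0, 0, 0, 4], [0, 0, -4, 0, 0, 0, 4], [0, 0, -8, 0, 0, 0, 4], [0, 0, -13, 0, 0, 0, 4], [0, 0, -15, 0, 0, 0, 4]]

```text
clock: 17.45
eef_pos: [484.7, -274.2, 175.8]
ee_rot: [2.975, 0.986, 0.007]
wrist_force: [0.5, -0.4, -0.7]
finger_gap: 43.6
grasp_force: 82.3
```

```bash
python3 - <<'E'
from h import *
s=stat(); im=save("wrist","w8.png"); go(622.6,-58.8,155,0.37)
cv2.imwrite("pics/c8.png",cv2.resize(cv2.imread("pics/w8.png")[180:330,170:340],None,fx=4,fy=4,interpolation=cv2.INTER_CUBIC))
E
```

```text
17.45 pos [ 484.7 -274.2  175.8] yaw 0.64 zt [ 0.007 -0.006 -1.   ] F [ 0.5 -0.4 -0.7] M [ 0.02 -0.03 -0.01] gap 43.6 gf 82.3 j [-0.72  0.33  1.63  0.    1.17  0.22]
shift cm [23.89 -9.16  2.21] turn [ 0.011 -0.004  0.27 ] yaw 0.37
```

View pics/c8.png

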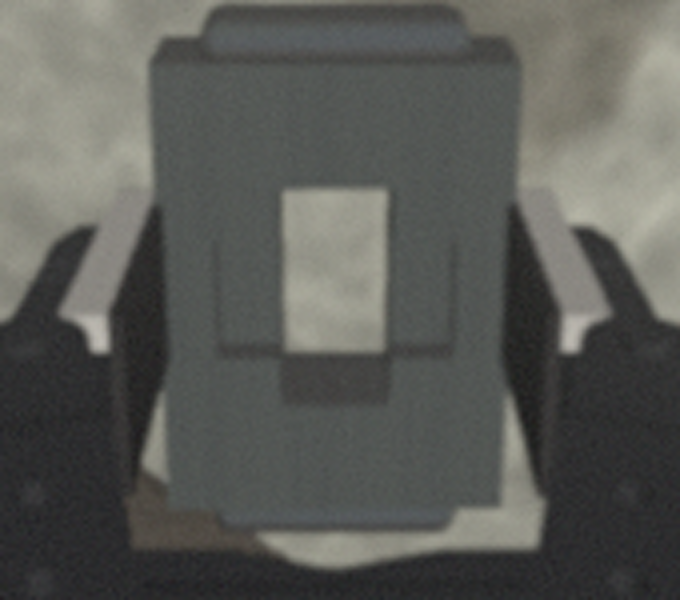

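```bash
python3 - <<'E'
from h import *
st=dict(eef_pos=np.zeros(3),ee_rot=np.array([np.pi,0,0]))
f=lambda p,z:atz("wrist",np.array(p)/4+[170-.125,180-.125],-z,st)[:2]
for z in (5.5,6.5,7.5):
  print(z,f((335.5,188),z),f((335.5,405),z),"lr",f((281,300),z),f((390,300),z),"out",f((335,62),z),f((335,508),z))
E
```

```text
5.5 [13.98392957 -1.18748728] [-16.67889883  -1.21922915] lr [-1.38579598  5.74567334] [-1.37301791 -8.1518926 ] out [30.21168815 -1.11098269] [-32.63725536  -1.1682401 ]
6.5 [13.56870732 -1.18885573] [-17.33173573  -1.22084357] lr [-1.92012244  5.79803185] [-1.90724534 -8.20723013] out [29.92221925 -1.11175828] [-33.41375793  -1.16945939]
7.5 [13.15348508 -1.19022417] [-17.98457264  -1.22245799] lr [-2.4544489   5.85039037] [-2.44147278 -8.26256766] out [29.63275035 -1.11253387] [-34.19026051  -1.17067868]
```

```bash
python3 - <<'E'
from h import *
s=stat(); go(625.1,-58.1,150,0.37)
E
```

```text
17.5 pos [ 485.5 -274.8  177.6] yaw 0.64 zt [ 0.009 -0.008 -1.   ] F [ 0.4 -1.1  0.7] M [-0.11 -0.    0.02] gap 43.8 gf 82.3 j [-0.71  0.32  1.63  0.    1.17  0.22]
shift cm [24.13 -9.08  2.72] turn [ 0.011 -0.004  0.27 ] yaw 0.37
```

Call:
play_rows:
  commands:
    - [[4, -1.5, 0, 0, 0, 0.05, 4], [8.5, -3.2, 0, 0, 0, 0.1, 4], [13, -4.9, 0, 0, 0, 0.15, 4], [17, -6.4, 0, 0, 0, 0.2, 4], [20.5, -7.7, 0.5, 0, 0, 0.25, 4], [23, -8.7, 1, 0, 0, 0.27, 4], [24.1, -9.1, 1.5, 0, 0, 0.27, 4], [24.1, -9.1, 2, 0, 0, 0.27, 4]]

```text
clock: 18.3
eef_pos: [622.1, -54.5, 149.3]
ee_rot: [-3.087, -0.582, 0.0]
wrist_force: [-0.5, -0.4, -0.5]
finger_gap: 43.5
grasp_force: 82.3
```

```bash
python3 - <<'E'
from h import *
s=stat(); cams.snapshot("top"); cams.snapshot("top"); s=stat();go(625.1,-58.1,124,0.37)
E
```

```text
18.3 pos [622.1 -54.5 149.3] yaw 0.373 zt [-0.  0. -1.] F [-0.5 -0.4 -0.5] M [-0.01  0.01 -0.01] gap 43.5 gf 82.3 j [-0.27  0.47  1.48 -0.    1.19  0.93]
18.4 pos [620.7 -56.4 148.7] yaw 0.37 zt [-0.002 -0.    -1.   ] F [-0.7 -1.2 -1.3] M [-0.03  0.06  0.01] gap 43.5 gf 82.3 j [-0.27  0.47  1.48 -0.    1.19  0.93]
shift cm [0.36 0.32 2.47] turn [-0.001  0.002  0.   ] yaw 0.37
```

Call:
play_rows:
  commands:
    - [[0.3, 0.25, 0.5, 0, 0, 0, 4], [0.3, 0.25, 1, 0, 0, 0, 4], [0.3, 0.25, 1.8, 0, 0, 0, 4], [0.3, 0.25, 2.4, 0, 0, 0, 4], [0.3, 0.25, 2.4, 0, 0, 0, 4], [0.3, 0.25, 2.4, 0, 0, 0, 4], [0.3, 0.25, 2.4, 0, 0, 0, 4], [0.3, 0.25, 2.4, 0, 0, 0, 4]]

```text
clock: 19.2
eef_pos: [625.8, -57.0, 126.4]
ee_rot: [3.088, 0.578, 0.001]
wrist_force: [0.6, 0.3, -1.1]
finger_gap: 43.6
grasp_force: 82.3
```

```bash
python3 - <<'E'
from h import *
s=stat(); im=save("wrist","w9.png"); s=stat(); go(625.1,-58.1,124,0.37)
cv2.imwrite("pics/c9.png",cv2.resize(cv2.imread("pics/w9.png")[180:330,170:340],None,fx=4,fy=4,interpolation=cv2.INTER_CUBIC))
E
```

```text
19.2 pos [625.8 -57.  126.4] yaw 0.37 zt [ 0.001 -0.    -1.   ] F [ 0.6  0.3 -1.1] M [-0.02 -0.    0.05] gap 43.6 gf 82.3 j [-0.27  0.5   1.5   0.    1.15  0.93]
19.25 pos [625.7 -57.  126.4] yaw 0.37 zt [ 0.001 -0.    -1.   ] F [-0.6  0.8 -0.6] M [ 0.04 -0.03 -0.  ] gap 43.5 gf 82.3 j [-0.27  0.5   1.5  -0.    1.15  0.93]
shift cm [-0.1   0.08  0.24] turn [ 0.    -0.001 -0.   ] yaw 0.37
```

View pics/c9.png

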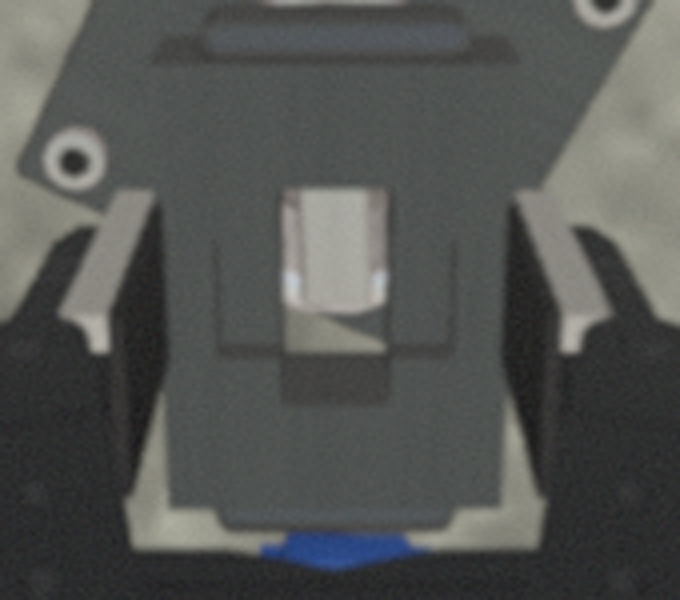

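```bash
python3 - <<'E'
from h import *
st=dict(eef_pos=np.array([0,0,126.4]),ee_rot=np.array([np.pi,0,0]))
f=lambda p,z:atz("wrist",np.array(p)/4+[170-.125,180-.125],z,st)[:2]
print(f((335.5,308),94),f((301,260),94),f((370,260),94)); go(625.1,-58.1,100,0.37)
E
```

```text
[-16.88683138  -1.26823687] [-8.75902591  3.99892901] [-8.75065957 -6.51851213]
shift cm [-0.1   0.08  2.64] turn [ 0.    -0.001 -0.   ] yaw 0.37
```

Call:
play_rows:
  commands:
    - [[-0.16, 0, 0, 0, 0, 0, 4], [-0.16, 0, 0.4, 0, 0, 0, 4], [-0.16, 0, 0.8, 0, 0, 0, 4], [-0.16, 0, 1.2, 0, 0, 0, 4], [-0.16, 0, 1.6, 0, 0, 0, 4], [-0.16, 0, 2, 0, 0, 0, 4], [-0.16, 0, 2, 0, 0, 0, 4], [-0.16, 0, 2, 0, 0, 0, 4]]

```text
clock: 20.05
eef_pos: [624.0, -57.6, 105.8]
ee_rot: [-3.088, -0.578, 0.0]
wrist_force: [0.2, 0.5, -1.7]
finger_gap: 43.5
grasp_force: 82.3
```

```bash
python3 - <<'E'
from h import *
s=stat(); cams.snapshot("top");stat()
E
```

```text
20.05 pos [624.  -57.6 105.8] yaw 0.37 zt [-0.  0. -1.] F [ 0.2  0.5 -1.7] M [0.   0.04 0.01] gap 43.5 gf 82.3 j [-0.27  0.52  1.52  0.    1.1   0.93]
20.1 pos [624.1 -57.6 106. ] yaw 0.37 zt [ 0. -0. -1.] F [ 0.4  0.5 -1.7] M [0.03 0.01 0.  ] gap 43.6 gf 82.3 j [-0.27  0.52  1.52  0.    1.1   0.93]
```

Call:
play_rows:
  commands:
    - [[0, 0, 0.3, 0, 0, 0, 4], [0, 0, 0.6, 0, 0, 0, 4], [0, 0, 0.9, 0, 0, 0, 4], [0, 0, 1.1, 0, 0, 0, 4], [0, 0, 1.3, 0, 0, 0, 4], [0, 0, 1.4, 0, 0, 0, 4], [0, 0, 1.4, 0, 0, 0, 4], [0, 0, 1.4, 0, 0, 0, 4]]

```text
clock: 20.9
eef_pos: [624.3, -57.6, 92.9]
ee_rot: [3.088, 0.578, 0.002]
wrist_force: [-1.8, 0.5, 7.6]
finger_gap: 43.4
grasp_force: 83.1
```

```bash
python3 - <<'E'
from h import *
s=stat(); cams.snapshot("top");stat(); cams.snapshot("top");stat()
E
```

```text
20.9 pos [624.3 -57.6  92.9] yaw 0.37 zt [ 0.001 -0.    -1.   ] F [-1.8  0.5  7.6] M [ 0.07  0.34 -0.02] gap 43.4 gf 83.1 j [-0.27  0.53  1.53  0.    1.08  0.93]
20.95 pos [624.3 -57.6  93. ] yaw 0.37 zt [ 0.001 -0.    -1.   ] F [-1.9  0.4  5.9] M [ 0.06  0.4  -0.02] gap 43.8 gf 83.1 j [-0.27  0.53  1.53  0.    1.08  0.93]
21.0 pos [624.3 -57.7  93. ] yaw 0.37 zt [ 0.001 -0.    -1.   ] F [-2.  -0.7  6.6] M [ 0.08  0.33 -0.02] gap 43.6 gf 83.1 j [-0.27  0.53  1.53 -0.    1.08  0.93]
```

Call:
play_rows:
  commands:
    - [[0, 0, 0.2, 0, 0, 0, 4], [0, 0, 0.4, 0, 0, 0, 4], [0, 0, 0.6, 0, 0, 0, 4], [0, 0, 0.65, 0, 0, 0, 4], [0, 0, 0.7, 0, 0, 0, 4], [0, 0, 0.7, 0, 0, 0, 4], [0, 0, 0.7, 0, 0, 0, 4], [0, 0, 0.7, 0, 0, 0, 4]]

```text
clock: 21.8
eef_pos: [624.4, -57.6, 86.7]
ee_rot: [3.087, 0.578, 0.002]
wrist_force: [-2.7, 1.0, 10.6]
finger_gap: 44.0
grasp_force: 83.6
```

```bash
python3 - <<'E'
from h import *
s=stat(); cams.snapshot("top");stat(); cams.snapshot("top");stat()
E
```

```text
21.8 pos [624.4 -57.6  86.7] yaw 0.37 zt [ 0.002 -0.    -1.   ] F [-2.7  1.  10.6] M [0.14 0.63 0.03] gap 44.0 gf 83.6 j [-0.27  0.54  1.54  0.    1.06  0.93]
21.85 pos [624.4 -57.6  86.7] yaw 0.37 zt [ 0.002 -0.    -1.   ] F [-3.3  1.7 11.4] M [0.13 0.62 0.03] gap 43.5 gf 83.6 j [-0.27  0.54  1.54  0.    1.06  0.93]
21.9 pos [624.4 -57.7  86.7] yaw 0.37 zt [ 0.002 -0.    -1.   ] F [-3.4  0.7 11.3] M [ 0.13  0.65 -0.03] gap 43.7 gf 83.6 j [-0.27  0.54  1.54  0.    1.06  0.93]
```

Call:
play_rows:
  commands:
    - [[0, 0, 0.05, 0, 0, 0, 4], [0, 0, 0.1, 0, 0, 0, 4], [0, 0, 0.15, 0, 0, 0, 4], [0, 0, 0.2, 0, 0, 0, 4], [0, 0, 0.25, 0, 0, 0, 4], [0, 0, 0.25, 0, 0, 0, 4], [0, 0, 0.25, 0, 0, 0, 4], [0, 0, 0.25, 0, 0, 0, 4]]

```text
clock: 22.7
eef_pos: [624.6, -57.6, 85.7]
ee_rot: [3.087, 0.578, 0.004]
wrist_force: [-6.9, 1.5, 19.1]
finger_gap: 43.6
grasp_force: 84.5
```

```bash
python3 - <<'E'
from h import *
s=stat(); cams.snapshot("top");stat(); cams.snapshot("top");stat()
E
```

```text
22.7 pos [624.6 -57.6  85.7] yaw 0.37 zt [ 0.003 -0.001 -1.   ] F [-6.9  1.5 19.1] M [0.34 1.2  0.04] gap 43.6 gf 84.5 j [-0.27  0.54  1.54  0.    1.06  0.93]
22.75 pos [624.6 -57.6  85.7] yaw 0.37 zt [ 0.003 -0.001 -1.   ] F [-7.2  1.3 19.1] M [0.37 1.13 0.02] gap 43.7 gf 84.5 j [-0.27  0.54  1.54  0.    1.06  0.93]
22.8 pos [624.6 -57.6  85.7] yaw 0.37 zt [ 0.003 -0.001 -1.   ] F [-5.9  1.3 19.4] M [ 0.33  1.15 -0.01] gap 43.5 gf 84.5 j [-0.27  0.54  1.54 -0.    1.06  0.93]
```

Call:
play_rows:
  commands:
    - [[0, 0, -0.3, 0, 0, 0, 4], [0, -0.02, -0.3, 0, 0, -0.1, 4], [0, -0.04, -0.3, 0, 0, -0.2, 4], [-0.01, -0.06, -0.3, 0, 0, -0.3, 4], [-0.015, -0.075, -0.3, 0, 0, -0.4, 4], [-0.025, -0.09, -0.3, 0, 0, -0.5, 4], [-0.03, -0.105, -0.3, 0, 0, -0.6, 4], [-0.03, -0.105, -0.3, 0, 0, -0.6, 4]]

```text
clock: 23.6
eef_pos: [625.1, -57.0, 87.7]
ee_rot: [2.775, 1.467, 0.006]
wrist_force: [-0.5, 1.1, 11.3]
finger_gap: 43.6
grasp_force: 83.5
```

```bash
python3 - <<'E'
from h import *
s=stat(); cams.snapshot("top");stat()
E
```

```text
23.6 pos [625.1 -57.   87.7] yaw 0.973 zt [ 0.005 -0.001 -1.   ] F [-0.5  1.1 11.3] M [0.15 0.09 0.14] gap 43.6 gf 83.5 j [-0.27  0.53  1.54  0.    1.06  0.33]
23.65 pos [625.  -57.   87.7] yaw 0.971 zt [ 0.005 -0.001 -1.   ] F [-1.   1.1 11.2] M [0.1  0.2  0.16] gap 43.8 gf 83.5 j [-0.27  0.53  1.54  0.    1.06  0.33]
```

Call:
play_rows:
  commands:
    - [[0, -0.02, 0, 0, 0, -0.13, 4], [0, -0.05, 0, 0, 0, -0.26, 4], [-0.015, -0.075, 0, 0, 0, -0.4, 4], [-0.025, -0.1, 0, 0, 0, -0.53, 4], [-0.04, -0.12, 0, 0, 0, -0.66, 4], [-0.06, -0.14, 0, 0, 0, -0.8, 4], [-0.08, -0.155, 0, 0, 0, -0.93, 4], [-0.085, -0.16, 0, 0, 0, -0.97, 4]]

```text
clock: 24.45
eef_pos: [623.4, -56.8, 87.7]
ee_rot: [1.769, 2.591, 0.003]
wrist_force: [-0.3, 0.9, 11.1]
finger_gap: 43.2
grasp_force: 83.5
```

```bash
python3 - <<'E'
from h import *
s=stat(); im=save("wrist","w10.png"); stat()
cv2.imwrite("pics/c10.png",cv2.resize(cv2.imread("pics/w10.png")[180:330,170:340],None,fx=4,fy=4,interpolation=cv2.INTER_CUBIC))
E
```

```text
24.45 pos [623.4 -56.8  87.7] yaw 1.944 zt [ 0.005 -0.001 -1.   ] F [-0.3  0.9 11.1] M [ 0.13  0.1  -0.13] gap 43.2 gf 83.5 j [-0.27  0.53  1.55  0.    1.06 -0.64]
24.5 pos [623.4 -56.8  87.7] yaw 1.944 zt [ 0.005 -0.001 -1.   ] F [-0.3  0.1 10.4] M [ 0.1   0.09 -0.08] gap 43.6 gf 83.5 j [-0.27  0.53  1.55  0.    1.06 -0.64]
```

View pics/c10.png

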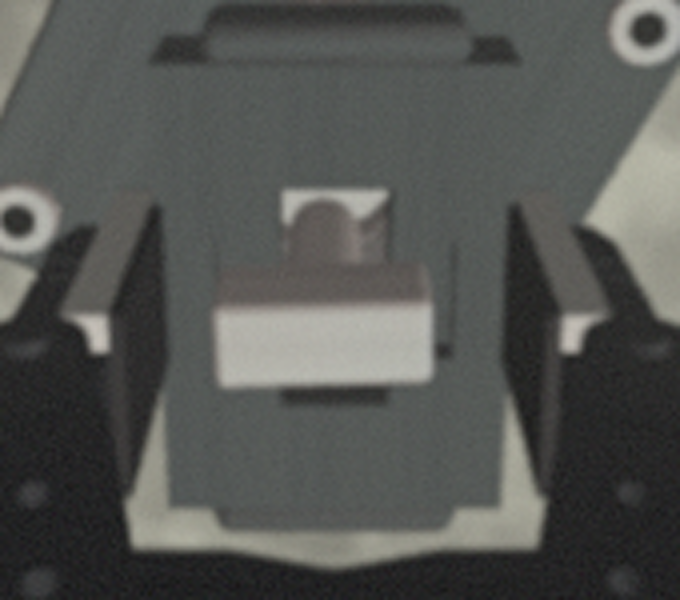

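```bash
python3 - <<'E'
from h import *
st=dict(eef_pos=np.array([0,0,87.7]),ee_rot=np.array([np.pi,0,0]))
f=lambda p,z:atz("wrist",np.array(p)/4+[170-.125,180-.125],z,st)[:2]
print(f((323,306),94),f((323,384),94),f((214,346),94),f((433,346),94)); 
print("slot",f((335.5,188),80),f((335.5,405),80))
E
```

```text
[3.42915937 1.12411943] [-6.84003824  1.14541384] [-1.80335361 13.92103775] [ -1.77453389 -11.76464148]
slot [12.35009439 -0.32889476] [-18.79998898  -0.36092904]
```

Call:
play_rows:
  commands:
    - [[0.06, -0.05, 0, 0, 0, 0, 4], [0.12, -0.1, 0, 0, 0, 0, 4], [0.12, -0.1, -0.1, 0, 0, 0, 4], [0.12, -0.1, -0.2, 0, 0, 0, 4], [0.12, -0.1, -0.3, 0, 0, 0, 4], [0.12, -0.1, -0.4, 0, 0, 0, 4], [0.12, -0.1, -0.5, 0, 0, 0, 4], [0.12, -0.1, -0.5, 0, 0, 0, 4]]

```text
clock: 25.3
eef_pos: [623.2, -56.7, 92.8]
ee_rot: [1.772, 2.585, 0.004]
wrist_force: [3.6, -1.1, 7.7]
finger_gap: 43.7
grasp_force: 83.2
```

```bash
python3 - <<'E'
from h import *
s=stat(); cams.snapshot("wrist"); stat()
E
```

```text
25.3 pos [623.2 -56.7  92.8] yaw 1.94 zt [ 0.007 -0.002 -1.   ] F [ 3.6 -1.1  7.7] M [-0.11 -0.55  0.04] gap 43.7 gf 83.2 j [-0.27  0.52  1.54  0.    1.07 -0.64]
25.35 pos [623.2 -56.7  92.8] yaw 1.94 zt [ 0.007 -0.002 -1.   ] F [ 2.7 -0.7  6.6] M [-0.11 -0.51  0.03] gap 43.8 gf 83.2 j [-0.27  0.52  1.54  0.    1.07 -0.64]
```

Call:
play_rows:
  commands:
    - [[0, 0, -0.05, 0, 0, 0, 4], [0, 0, -0.1, 0, 0, 0, 4], [0, 0, -0.15, 0, 0, 0, 4], [0, 0, -0.2, 0, 0, 0, 4], [0, 0, -0.25, 0, 0, 0, 4], [0, 0, -0.25, 0, 0, 0, 4], [0, 0, -0.25, 0, 0, 0, 4], [0, 0, -0.25, 0, 0, 0, 4]]

```text
clock: 26.15
eef_pos: [623.1, -56.6, 93.9]
ee_rot: [1.773, 2.586, 0.004]
wrist_force: [7.7, -2.3, 0.6]
finger_gap: 43.8
grasp_force: 82.4
```

```bash
python3 - <<'E'
from h import *
s=stat(); cams.snapshot("wrist"); stat()
E
```

```text
26.15 pos [623.1 -56.6  93.9] yaw 1.94 zt [ 0.007 -0.002 -1.   ] F [ 7.7 -2.3  0.6] M [-0.26 -1.14  0.09] gap 43.8 gf 82.4 j [-0.27  0.52  1.54  0.    1.07 -0.64]
26.2 pos [623.1 -56.6  93.9] yaw 1.94 zt [ 0.007 -0.002 -1.   ] F [ 6.4 -1.5  0.9] M [-0.21 -1.19  0.07] gap 43.6 gf 82.4 j [-0.27  0.52  1.54  0.    1.07 -0.64]
```

Call:
play_rows:
  commands:
    - [[0, 0, 0, 0, 0, 0, 6.5], [0, 0, 0, 0, 0, 0, 6.5], [0, 0, 0, 0, 0, 0, 6.5], [0, 0, 0, 0, 0, 0, 6.5], [0, 0, -1, 0, 0, 0, 7], [0, 0, -3, 0, 0, 0, 7], [0, 0, -6, 0, 0, 0, 7], [0, 0, -9, 0, 0, 0, 7]]

```text
clock: 27.0
eef_pos: [619.9, -55.7, 184.3]
ee_rot: [-1.776, -2.591, 0.0]
wrist_force: [0.1, 0.1, 0.7]
finger_gap: 70.2
grasp_force: 0.0
```

Call:
play_rows:
  commands:
    - [[0, 0, -2, 0, 0, 0, 7], [0, 0, -2, 0, 0, 0, 7], [0, 0, -2, 0, 0, 0, 7], [0, 0, -2, 0, 0, 0, 7], [0, 0, -2, 0, 0, 0, 7], [0, 0, -2, 0, 0, 0, 7], [0, 0, -2, 0, 0, 0, 7], [0, 0, -2, 0, 0, 0, 7]]

```text
clock: 27.8
eef_pos: [620.1, -55.7, 202.5]
ee_rot: [-1.776, -2.591, 0.0]
wrist_force: [-0.3, -0.3, -0.2]
finger_gap: 70.1
grasp_force: 0.0
```

```bash
python3 - <<'E'
from h import *
s=stat(); save("wrist","w11.png")
cv2.imwrite("pics/c11.png",cv2.resize(cv2.imread("pics/w11.png")[100:260,170:340],None,fx=3.7,fy=3.7,interpolation=cv2.INTER_CUBIC))
E
```

```text
27.8 pos [620.1 -55.7 202.5] yaw 1.94 zt [-0.001  0.    -1.   ] F [-0.3 -0.3 -0.2] M [-0.04 -0.03 -0.  ] gap 70.1 gf 0.0 j [-0.27  0.42  1.42 -0.    1.3  -0.64]
```

View pics/c11.png

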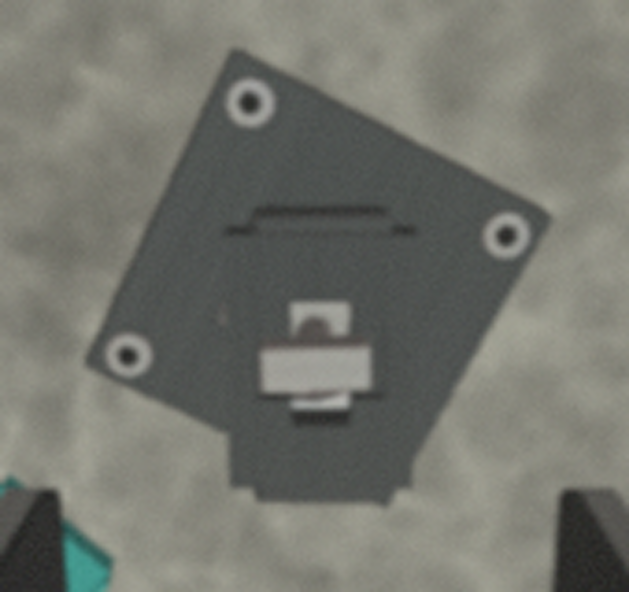

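The crop shows the tee-head lying across the slot at (316, 370), down in the cross groove, and the gripper clear of everything.

```bash
python3 -c "
from h import *
print(manip.finish_job())"
```

```text
the job is handed in; nothing more can be done
None
```

I built up the spindle in the order asked (washer, sleeve, retainer) and handed the job in at about 28 s. The retainer is turned a quarter under the tee-head and sprung up into its cross groove, and the last wrist picture shows the head across the slot with the gripper clear; the handed-in call returned no verdict.

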